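Index a carrier board into its locating notches and lock it

TASK

Push the plywood carrier board along its rails with the fingertips until it drops into the locating notches, without shoving it on past them, then push the turn-button round so that its arm lies across the board. Do not grip or lift anything: the bearing rides along in its nest on the board, and the parts lying round the fixture stay where they are.

Things in the scene. Friction and masses are not known exactly. Their poses are not given: they have to be found in the camera images.
- fixture: Slide fixture fixed to the bench: grey base 360 x 148 x 12 mm, two steel rails (tops 32 mm above the bench), outside them aluminium guide strips 8 mm thick, 123 mm apart, tops at 46 mm. Origin at bench level on the centre line; base from x = -205 to +155 mm, rail ends open. x: direction to push the board (roughly to the robot's left); y: across, roughly towards the robot; z up.
- notch (a point): Point fixed to the fixture at x = +30, y = 0, z = +24 mm in its frame: where the board's origin lies once seated (within 4 mm along x, 1.5 mm across). Each rail has two notches 32 mm long, 12 mm deep: one in its inner half centred 60 mm ahead of this point, one in its outer half 60 mm behind it.
- board: Loose plywood board, 170 (x) x 120 (y) x 12 mm, about 0.55 kg, on the rails, axes as the fixture's. Origin under its centre at the feet's bottoms; plate 8 to 20 mm above it. Starts 80 to 140 mm short of the notches; its four black feet, 24 mm long, reach all notches at once and it drops 8 mm (origin from 32 to 24 mm above the bench). Pushed fast it can skip the notches; 50 mm/s or less is safe.
- push_face (a point): Centre of the rear face of the board's upright aluminium push plate, at x = -85, y = 0, z = +31 mm in the board's frame, flush with the board's rear end. The push plate is 6 mm thick, 60 mm wide in y, top 43 mm above the board's origin; push here, along +x.
- bearing: Loose ball bearing, 62 mm diameter, 16 mm high, lying on the board between four pins (8 mm high); origin at the centre of its underside.
- nest (a point): Centre of the bearing's nest on the board's upper face: x = +35, y = 0, z = +20 mm in the board's frame.
- latch (a joint): Turn-button on the fixture's side nearest the robot, rad. 0 = open, arm along the fixture's -x beside the guide; starts at 0 to 0.3. Grows anticlockwise from above; at 1.57 the arm points along -y, right across the board (stop at 1.6). Stays where left; about 1 N at the peg moves it. Arm 47.5 to 55.5 mm above the bench: clears a seated board (top 44 mm), strikes one not dropped (top 52 mm).
- latch_pivot (a point): Upright pivot axis of the turn-button, at x = -5, y = +80 mm in the fixture's frame, on the arm's underside. The arm is 14 mm wide and reaches 50 mm from here.
- latch_peg (a point): Top centre of the upright steel peg on the turn-button's arm: 10 mm diameter, 40 mm from the pivot, from 55.5 to 91.5 mm above the bench.
- worm: Worm shaft, 120 x 24 x 24 mm, lying beside the fixture on the robot's side: leave it.
- spare_bearing: Ball bearing 62 x 62 x 16 mm on the bench beyond the front end of the rails: leave it.
- seal: Black oil seal ring, 50 x 50 x 9 mm, beyond the front end of the rails: leave it.
- spanner: Combination spanner, 32 x 191 x 9 mm, on the bench behind the rear end of the rails: leave it.
- housing: Grey gearbox housing, 60 x 91 x 84 mm, standing off the far front corner of the fixture: leave it.
- gear_wheel: Worm wheel on its shaft, 79 mm diameter, 103 mm high, standing off the far rear corner of the fixture: leave it.
There are look-alikes about, which are no part of the job. Leave any purple or turquoise look-alike of the bearing alone.

How it is judged:
On the way, in this order (a step that is already met when the one before it is completed fails the run):
1. the board has dropped into the notches, the turn-button still open (height (world z) of board below 0.0265 m and angle between board's own z axis and vertical below 0.03 rad and horizontal distance between board and notch below 0.008 m and value of joint latch below 0.8 rad), for 0.2 s.
2. the turn-button's arm lies across the board (value of joint latch above 1.25 rad), for 0.2 s.
At the end, for the whole second after the job is handed in: The board lies level in the notches (dropped to within 2.5 mm, within 8 mm of the notch point in plan), the turn-button is turned past 1.25 rad so that its arm lies across the board, the bearing is within 12 mm of the middle of its nest, and all is at rest (height (world z) of board below 0.0265 m and angle between board's own z axis and vertical below 0.03 rad and horizontal distance between board and notch below 0.008 m and value of joint latch above 1.25 rad and distance between bearing and nest below 0.012 m and linear speed of each of board, bearing below 0.01 m/s); the robot touches nothing.
It fails at once if the board is lifted off its rails or tipped (height (world z) of board above 0.042 m or angle between board's own z axis and vertical above 0.2 rad).
It fails at once if the board is shoved past the notches (x of board in the frame of notch above 0.02 m).
It fails at once if the bearing leaves its nest (distance between bearing and nest above 0.02 m).
It fails at once if a part lying round the fixture is moved more than 25 mm (distance of any of worm, spare_bearing, seal, spanner, housing, gear_wheel from where it was at the start of the episode above 0.025 m).
It also fails if it takes over 51 s, if anything falls off the work surface, if the arm or the gripper's body presses on something with over 40 N, if the wrist force passes 120 N, or if a joint passes its speed limit or range.

ROBOT

A 6-joint arm with a two-finger parallel gripper is mounted at the origin on a cart in front of the work surface, level with it; the furniture and walls round the work are solid. World frame = base frame: x ahead of the robot, y to its left, z up, the work surface at z = 0. Lengths are in m, angles in rad, forces in N, time in s.
With the tool pointing down it reaches from about 0.35 to 0.775 m from the base axis. Payload 7.3 kg.
Tool frame: the origin (TCP) lies midway between the tips of the shut fingers; the grasp point (between the pads) lies 19 mm behind it (robot.grip_depth is the z of the grasp point in the tool frame, in m); z points along the fingers, y is the line along which they close (so a half turn about z gives the same grasp; the last joint's range is limited). The gripper opens to 92 mm and grips with 3 to 60 N. Pads are 19 mm wide; open, the fingers measure 130 mm over their backs; the gripper's body (75 mm by 190 mm) begins 47 mm behind the grasp point.
Start: joints at [-1.25, 0.342, 1.524, -0, 1.275, -0.146], TCP at [0.236, -0.469, 0.227] pointing down, gripper open.
Joint ranges: [-2.53, 2.53], [-0.77, 2.02], [0.04, 2.7], [-1, 4.14], [0.28, 2.66], [-3.11, 3.11]. Speed limits (rad/s): [2.57, 2.57, 3.14, 3.14, 3.14, 3.14].

INTERFACE

Orientations are given as [roll, pitch, yaw] about the fixed x, y, z axes, in that order (R = Rz(yaw) Ry(pitch) Rx(roll)).
In Python, from cell import robot, viewer gives the robot as it stands.
- The arm moves only by the tool step_arm, never from a script. Its argument "increments" is a list of rows, each an object with "delta_pos": the shift along the tool's x, y, z in cm, a list of three; "dr": the turn, a rotation vector about the tool's x, y, z in degrees, a list of three; "fingers": the closure, from -1 (fully open) to 1 (shut), so that 0 is half open. In form: [{"delta_pos": [tx, ty, tz], "dr": [wx, wy, wz], "fingers": fingers}, ...]. A call has exactly 5 rows; each row is the pose to reach, as a shift and turn from the pose commanded when the call began, along the tool's axes at that moment; what a row does not reach only later rows make up. A row lasts 1/8 s, in which the tool goes at most 62.5 mm and 10.7 degrees, less where a joint would pass 70% of its speed; a pose out of reach is approached as far as the arm can. A call with a gripper value outside its range is refused whole. The fingers move at their own pace and stop on an object; "newtons" is the grip in N (left out, the last holds). Time passes only in rows, so rows that repeat a pose let the fingers close, or fill a call up. It gives the time, the measured TCP pose, the force, the opening and the grip force at its end, in the units of the state.
- robot.observe(): the state, without advancing time (a new reading comes with each control period).
- viewer.read_camera(name): name is "side" or "top" or "wrist"; returns the picture (400x640x3 uint8, red, green, blue); there is no depth.
- viewer.camera_params(name): a dict with "K" (3x3 intrinsics, pixels), "T" (4x4, takes a point from camera to world coordinates). Camera axes: x right, y down, z forward; pixel columns grow to the right and rows downward; lengths in m; the calibration is good to about 2 mm. A picture is of the moment at which its call begins: read the wrist's pose just before it. camera_params takes no time and is no camera call; for the wrist camera it gives the pose at the moment of the call.
- robot.hand_in(): hands the job in; it is judged then, once.
The state is a dict: "time": time; "qpos": joint angles; "qvel": joint speeds; "joint_efforts": joint torques, N m; "tool_pos": TCP position; "tool_rot": TCP orientation; "contact_force": force on the tool from outside, world axes, zero at the start; "torque": the same for the moment, N m; "opening": finger opening in m; "grip_force": force on a finger pad.
Only numpy, scipy, OpenCV 4.12 (cv2) and the standard library are available. Lean on these libraries where they do the work, as an engineer would, in place of code of your own. Each camera call takes 0.05 s, during which the arm holds its last target. There are 200 camera calls.

## Working session

There is one attempt and no reset: what is moved stays moved. The work goes in short steps, Python scripts to look and compute and a tool call to move; the robot and the scene stay as the last step left them, time stands still between calls to the robot, and variables do not carry over. Pictures are saved under pics/ and viewed, at most 10 in all, crops included, and the job is handed in when it is done.

Besides the shell and the picture viewer there is one more tool, called by a JSON object that holds its "fn" and its "kwargs". step_arm: Moves the arm, as the interface text tells. Its arguments: {"type":"object","properties":{"increments":{"type":"array"},"newtons":{"type":"number"}},"required":["increments"]}

```bash
mkdir -p pics; ls; python3 - <<'E'
from cell import robot, viewer
import cv2,numpy as np
for n in ["side","top"]:
    im=viewer.read_camera(n); cv2.imwrite(f"pics/{n}0.png",im[:,:,::-1])
    p=viewer.camera_params(n); print(n,np.round(p["K"],1).tolist(),np.round(p["T"],3).tolist())
s=robot.observe(); print(s["time"],s["tool_pos"],s["tool_rot"],s["opening"],s["contact_force"])
E
```

```text
pics
side [[460.9, 0.0, 325.8], [0.0, 460.9, 202.9], [0.0, 0.0, 1.0]] [[-0.999, -0.036, 0.016, 0.553], [-0.033, 0.528, -0.849, 0.929], [0.022, -0.849, -0.528, 0.659], [0.0, 0.0, 0.0, 1.0]]
top [[511.0, 0.0, 310.6], [0.0, 511.0, 198.4], [0.0, 0.0, 1.0]] [[0.03, -0.985, 0.173, 0.363], [-0.999, -0.034, -0.018, 0.021], [0.023, -0.172, -0.985, 1.323], [0.0, 0.0, 0.0, 1.0]]
0.1 [ 0.23618163 -0.46848465  0.22614142] [-3.14029508e+00 -1.64910623e-04  4.66823003e-01] 0.0920535000202532 [ 0.53001022  1.09643264 -0.35814788]
```

View pics/top0.png

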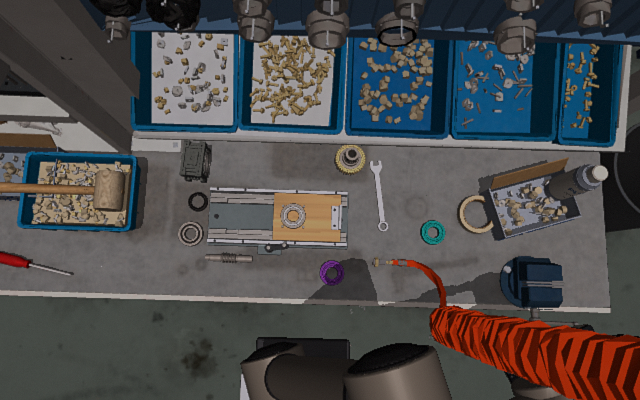

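View pics/side0.png

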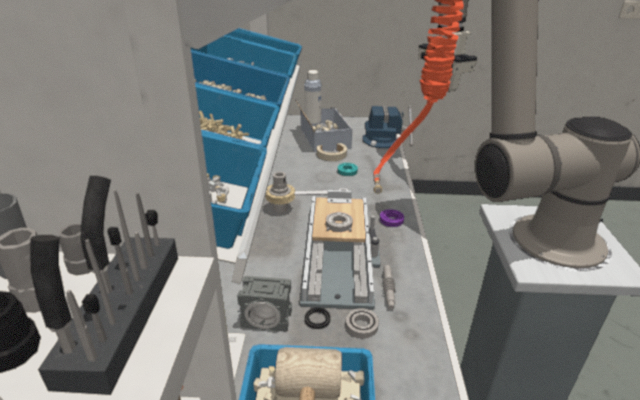

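The top view shows the fixture at about px (208–348, 188–246), the wooden board at (273–340, 192–241) with the bearing at (293,216), and the turn-button near (272,247). The side view shows the same, with the spanner behind the rear end. The ring look-alikes are purple (332,272) and turquoise (432,232), and both get left alone. Next I'll check an enlarged crop.

```bash
cat > h.py <<'E'
from cell import robot, viewer
import cv2,numpy as np
def ray(n,uv,z):
    p=viewer.camera_params(n);T=np.array(p["T"]);d=T[:3,:3]@np.linalg.inv(p["K"])@np.array([uv[0],uv[1],1.]);o=T[:3,3]
    return o+d*(z-o[2])/d[2]
def proj(n,P):
    p=viewer.camera_params(n);q=np.linalg.inv(p["T"])@np.append(P,1);q=np.array(p["K"])@q[:3];return q[:2]/q[2]
E
python3 - <<'E'
from h import *
im=cv2.imread("pics/top0.png"); c=im[180:265,200:355]
cv2.imwrite("pics/crop.png",cv2.resize(c,None,fx=5,fy=5,interpolation=cv2.INTER_CUBIC))
hsv=cv2.cvtColor(im,cv2.COLOR_BGR2HSV); m=cv2.inRange(hsv,(8,70,90),(25,255,255)); m[:180]=0;m[250:]=0;m[:,:255]=0;m[:,355:]=0
cs=cv2.findContours(m,0,2)[0]; k=max(cs,key=cv2.contourArea); r=cv2.minAreaRect(k); b=cv2.boxPoints(r); print(r,b.tolist())
W=np.array([ray("top",q,.052) for q in b]); print(W.round(4).tolist(),W.mean(0))
E
```

```text
((306.6375732421875, 216.95870971679688), (68.02937316894531, 47.190460205078125), 1.7357044219970703) [[271.9237976074219, 239.51284790039062], [273.3531799316406, 192.34402465820312], [341.3513488769531, 194.40457153320312], [339.9219665527344, 241.57339477539062]]
[[0.4791, 0.0909, 0.052], [0.5984, 0.0925, 0.052], [0.5991, -0.0796, 0.052], [0.4795, -0.0785, 0.052]] [0.5390394  0.00633497 0.052     ]
```

View pics/crop.png

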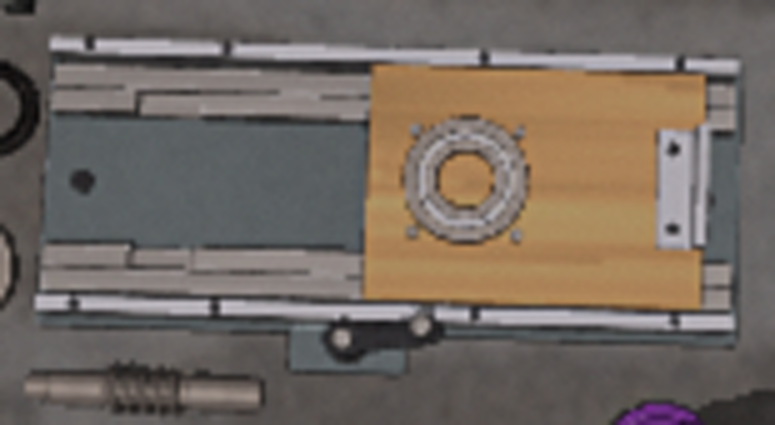

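The crop shows the push plate at (700,185), the pivot at (342,337), the peg at (421,325), and the guide strips' ends. This is the only wooden board with a bearing in its nest, so it is the one meant.

```bash
python3 - <<'E'
from h import *
f=lambda x,y,z: ray("top",(200+(x+.5)/5-.5,180+(y+.5)/5-.5),z)
g=[f(*p,.046) for p in [(50,37),(740,58),(735,330),(37,310)]]
for a in g: print(a.round(4))
d1=g[0]-g[1];d2=g[3]-g[2]; print(np.arctan2(d1[1],d1[0]),np.arctan2(d2[1],d2[0]),np.linalg.norm(d1),np.linalg.norm(d2)); G=np.mean(g,0);print(G)
yaw=(np.arctan2(d1[1],d1[0])+np.arctan2(d2[1],d2[0]))/2
ex=np.array([np.cos(yaw),np.sin(yaw),0]);ey=np.array([-ex[1],ex[0],0])
O=G+.025*ex; print("yaw",yaw,"O",O,"notch",O+.03*ex)
print("pivot pred",O-.005*ex+.08*ey, "seen",f(342,337,.06),"peg",f(421,325,.0915))
B=np.array([.5390,.0063,0]); print("board in fix",(B-O)@ex,(B-O)@ey); print("plate top rear",[f(705,y,.075).round(4) for y in(125,245)])
R=cv2.Rodrigues
from scipy.spatial.transform import Rotation as R
print(R.from_euler("xyz",robot.observe()["tool_rot"]).as_matrix().round(4))
E
```

```text
[0.6077 0.2548 0.046 ]
[ 0.6091 -0.0959  0.046 ]
[ 0.4705 -0.0959  0.046 ]
[0.4692 0.2523 0.046 ]
1.5747734191993665 1.5745739336426812 0.3506939413252498 0.3482133215460023
[0.53912223 0.07884408 0.046     ]
yaw 1.5746736764210238 O [0.5390253  0.10384389 0.046     ] notch [0.53890898 0.13384367 0.046     ]
pivot pred [0.45904529 0.09853374 0.046     ] seen [0.45959773 0.09934269 0.06      ] peg [0.46418347 0.05970479 0.0915    ]
board in fix -0.09754306221077182 0.0004035093562694798
plate top rear [array([ 0.5691, -0.0765,  0.075 ]), array([ 0.5093, -0.0777,  0.075 ])]
[[ 8.930e-01  4.501e-01 -4.000e-04]
 [ 4.501e-01 -8.930e-01  1.200e-03]
 [ 2.000e-04 -1.300e-03 -1.000e+00]]
```

```bash
python3 - <<'E'
from h import *
from scipy.optimize import least_squares
print("tcp",proj("top",[.236,-.469,.227]),proj("side",[.236,-.469,.227]))
def tri(a,b):
    s=least_squares(lambda P:np.r_[proj("top",P)-a,proj("side",P)-b],[.4,-.2,.1]);return s.x.round(3),s.cost
print("nozzle",tri((374,262),(377,189)))
print("coil end",tri((437,318),(437,97)), "hose bend", tri((445,300),(434,97)))
print("bend2",tri((412,264),(377,170)))
E
```

```text
tcp [531.02272008 356.76390361] [441.12813161  85.46684163]
nozzle (array([ 0.434, -0.168,  0.027]), np.float64(0.08948265033462974))
coil end (array([ 0.303, -0.261,  0.262]), np.float64(22.019040016734806)) hose bend (array([ 0.328, -0.276,  0.259]), np.float64(129.85020618803085))
bend2 (array([ 0.43 , -0.262,  0.037]), np.float64(0.03497837166657405))
```

The start TCP projects onto the orange air hose in both views, so the hose may lie across the direct path. I'll look at it enlarged and work out its shape before moving.

```bash
python3 - <<'E'
from h import *
a=cv2.imread("pics/top0.png")[240:400,340:640]; b=cv2.imread("pics/side0.png")[0:220,340:640]
a=cv2.resize(a,None,fx=2.6,fy=2); w=viewer.read_camera("wrist")[:,:,::-1]
b=cv2.resize(b,None,fx=1.3,fy=1.27); w=cv2.resize(w,(390,b.shape[0]))
o=np.vstack([a,np.hstack([b,w])]); print(o.shape); cv2.imwrite("pics/hose.png",o)
for n in ("top","side"):
    hsv=cv2.cvtColor(cv2.imread(f"pics/{n}0.png"),cv2.COLOR_BGR2HSV); m=cv2.inRange(hsv,(3,170,80),(13,255,255))
    if n=="top":
        m[:,:365]=0;m[:250]=0
        for u in range(440,640,20): v=np.flatnonzero(m[:,u]); print(n,u,v.min() if len(v) else 0,v.max() if len(v) else 0)
    else:
        m[:,:340]=0
        for r in range(0,190,12): v=np.flatnonzero(m[r]); print(n,"row",r,v.min() if len(v) else 0,v.max() if len(v) else 0)
E
```

```text
(599, 780, 3)
top 440 279 342
top 460 308 351
top 480 312 359
top 500 317 369
top 520 318 376
top 540 321 378
top 560 326 393
top 580 329 399
top 600 334 382
top 620 337 393
side row 0 437 461
side row 12 444 459
side row 24 448 457
side row 36 449 456
side row 48 428 453
side row 60 426 452
side row 72 423 450
side row 84 422 448
side row 96 425 442
side row 108 425 429
side row 120 416 420
side row 132 404 409
side row 144 394 399
side row 156 385 389
side row 168 378 379
side row 180 0 0
```

View pics/hose.png

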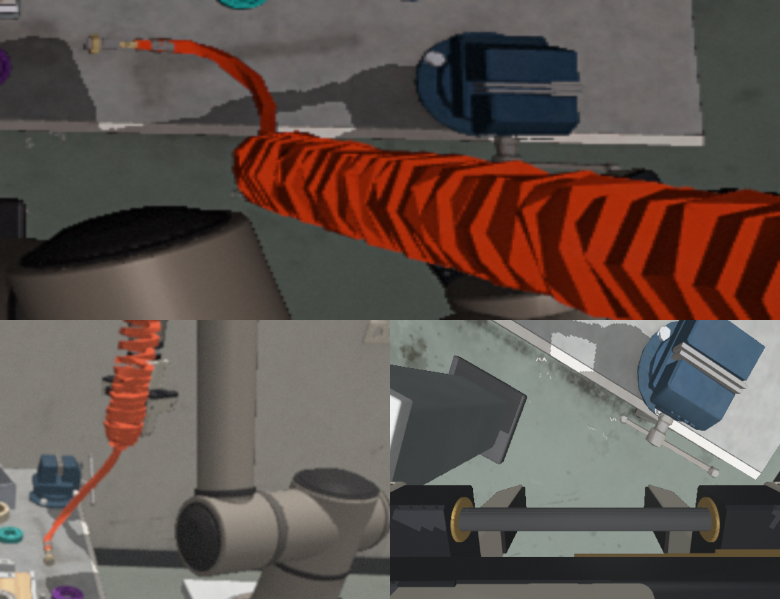

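The crops show the striped coil hanging free, with its lower end at side px (437,97) and top px (440,318), running up out of both views. A thin hose goes from there to the nozzle on the bench. The coil hangs between the gripper and the fixture, so I need its axis.

```bash
python3 - <<'E'
from h import *
from scipy.optimize import least_squares
# axis line P=A+t*D with z param; fit to centreline pts
top=[(450,324),(480,334),(500,342),(520,347),(540,350)]  # on centreline
side=[(436,90),(437,78),(439,60),(441,48),(446,24),(449,6)]
def res(p):
    r=[]
    for n,pts in(("top",top),("side",side)):
        a=proj(n,[p[0],p[1],.3]);b=proj(n,[p[2],p[3],.5]);d=(b-a)/np.linalg.norm(b-a)
        r+=[d[0]*(q[1]-a[1])-d[1]*(q[0]-a[0]) for q in np.array(pts,float)]
    return r
s=least_squares(res,[.3,-.26,.3,-.26]);print(s.x.round(3),s.cost)
for z in(.24,.26,.3,.4,.5,.7):
    P=s.x[:2]+(s.x[2:]-s.x[:2])*(z-.3)/.2;print(z,P.round(3),np.hypot(*P).round(3),proj("top",[*P,z]).round(),proj("side",[*P,z]).round())
E
```

```text
[ 0.257 -0.442  0.26  -0.419] 5.859196641049852
0.24 [ 0.256 -0.449] 0.517 [524. 347.] [436.  83.]
0.26 [ 0.257 -0.447] 0.515 [527. 348.] [437.  77.]
0.3 [ 0.257 -0.442] 0.511 [534. 350.] [439.  64.]
0.4 [ 0.259 -0.43 ] 0.502 [553. 356.] [445.  29.]
0.5 [ 0.26  -0.419] 0.493 [577. 363.] [451. -10.]
0.7 [ 0.263 -0.396] 0.475 [648. 384.] [ 466. -101.]
```

```bash
python3 - <<'E'
from h import *
top=np.array([(401.5,262.5),(413,265),(424.6,272.5),(434,281),(441,292.5),(443,305),(442,318)])
side=np.array([(437,90),(433,101),(427,108),(418,120),(406.5,132),(396.5,144),(387,156),(378.5,168),(377,180)])[::-1]
for q in top:
    best=[]
    for z in np.arange(0,.5,.002):
        P=ray("top",q,z);s=proj("side",P)
        t=np.linspace(0,len(side)-1,400);c=np.c_[np.interp(t,range(len(side)),side[:,0]),np.interp(t,range(len(side)),side[:,1])]
        best.append((np.linalg.norm(c-s,axis=1).min(),z,P))
    b=min(best,key=lambda x:x[0]); print(q,round(b[0],2),b[2].round(3), [round(x[1],3) for x in best if x[0]<2.][::6])
for P in ([.303,-.261],[.32,-.26],[.29,-.30],[.33,-.24]):
  print(P,[ (proj("top",[*P,z]).round().tolist(),proj("side",[*P,z]).round().tolist()) for z in (.26,.4,.6)])
E
```

```text
[401.5 262.5] 1.14 [ 0.432 -0.231  0.06 ] [np.float64(0.016), np.float64(0.028), np.float64(0.04), np.float64(0.052), np.float64(0.064)]
[413. 265.] 0.79 [ 0.428 -0.263  0.044] [np.float64(0.0), np.float64(0.012), np.float64(0.024), np.float64(0.036), np.float64(0.048)]
[424.6 272.5] 0.07 [ 0.41  -0.29   0.054] [np.float64(0.038), np.float64(0.05), np.float64(0.062)]
[434. 281.] 0.15 [ 0.389 -0.306  0.078] [np.float64(0.064), np.float64(0.076), np.float64(0.088)]
[441.  292.5] 0.17 [ 0.362 -0.313  0.116] [np.float64(0.104), np.float64(0.116), np.float64(0.128)]Traceback (most recent call last):
  File "<stdin>", line 7, in <module>
  File "h.py", line 7, in proj
    p=viewer.camera_params(n);q=np.linalg.inv(p["T"])@np.append(P,1);q=np.array(p["K"])@q[:3];return q[:2]/q[2]
ValueError: time passes only in moves, steps and waits
```

```bash
cat > h.py <<'E'
from cell import robot, viewer
import cv2,numpy as np,functools
cp=functools.lru_cache(None)(lambda n:{k:np.array(v) for k,v in viewer.camera_params(n).items()})
def ray(n,uv,z):
    p=cp(n);T=p["T"];d=T[:3,:3]@np.linalg.inv(p["K"])@np.array([uv[0],uv[1],1.]);o=T[:3,3]
    return o+d*(z-o[2])/d[2]
def proj(n,P):
    p=cp(n);q=np.linalg.inv(p["T"])@np.append(P,1);q=p["K"]@q[:3];return q[:2]/q[2]
E
python3 - <<'E'
from h import *
side=np.array([(437,90),(433,101),(427,108),(418,120),(406.5,132)])[::-1]
t=np.linspace(0,4,300);c=np.c_[np.interp(t,range(5),side[:,0]),np.interp(t,range(5),side[:,1])]
for q in [(441,292.5),(443,300),(443,305),(442,318)]:
    b=min(((np.linalg.norm(c-proj("side",ray("top",q,z)),axis=1).min(),z) for z in np.arange(0,.5,.004))); print(q,b,ray("top",q,b[1]).round(3))
for P in ([.303,-.261],[.33,-.29],[.31,-.29],[.29,-.30],[.35,-.30],[.31,-.32]):
  print(P,[ (proj("top",[*P,z]).round().tolist(),proj("side",[*P,z]).round().tolist()) for z in (.2,.26,.4,.6)])
E
```

```text
(441, 292.5) (np.float64(4.072986738004486), np.float64(0.14)) [ 0.362 -0.306  0.14 ]
(443, 300) (np.float64(0.09733654561233405), np.float64(0.14400000000000002)) [ 0.346 -0.309  0.144]
(443, 305) (np.float64(0.29783962648995993), np.float64(0.16)) [ 0.335 -0.304  0.16 ]
(442, 318) (np.float64(0.19082634750804128), np.float64(0.216)) [ 0.309 -0.286  0.216]
[0.303, -0.261] [([428.0, 320.0], [429.0, 118.0]), ([436.0, 322.0], [432.0, 97.0]), ([457.0, 327.0], [440.0, 42.0]), ([501.0, 338.0], [453.0, -50.0])]
[0.33, -0.29] [([442.0, 308.0], [417.0, 114.0]), ([450.0, 309.0], [420.0, 93.0]), ([473.0, 312.0], [427.0, 39.0]), ([521.0, 319.0], [439.0, -51.0])]
[0.31, -0.29] [([442.0, 317.0], [424.0, 114.0]), ([450.0, 319.0], [427.0, 93.0]), ([473.0, 324.0], [435.0, 39.0]), ([521.0, 334.0], [448.0, -51.0])]
[0.29, -0.3] [([446.0, 327.0], [431.0, 113.0]), ([455.0, 329.0], [434.0, 92.0]), ([479.0, 335.0], [442.0, 39.0]), ([529.0, 349.0], [456.0, -51.0])]
[0.35, -0.3] [([446.0, 298.0], [409.0, 113.0]), ([454.0, 299.0], [412.0, 92.0]), ([478.0, 301.0], [419.0, 38.0]), ([527.0, 304.0], [430.0, -51.0])]
[0.31, -0.32] [([455.0, 318.0], [423.0, 111.0]), ([464.0, 319.0], [426.0, 90.0]), ([490.0, 324.0], [433.0, 37.0]), ([543.0, 334.0], [445.0, -51.0])]
```

The coil hangs nearly vertical at about (0.29, -0.29), from z≈0.23 upward. So I'll swing away first, pull the tool in close to the base, pass inside the coil, and then reach out.

{"fn": "step_arm", "kwargs": {"increments": [{"delta_pos": [-2.9,-0.8,-1.6],"dr": [0,0,10],"fingers": 1},{"delta_pos": [-5.8,-1.5,-3.2],"dr": [0,0,20],"fingers": 1},{"delta_pos": [-8.6,-2.3,-4.8],"dr": [0,0,30],"fingers": 1},{"delta_pos": [-11.5,-3.0,-6.4],"dr": [0,0,40],"fingers": 1},{"delta_pos": [-14.4,-3.8,-8],"dr": [0,0,50],"fingers": 1}]}}

```text
time: 0.78
tool_pos: [0.0896, -0.4997, 0.307]
tool_rot: [-3.141, 0.0, -0.412]
contact_force: [-0.0, -0.7, -0.8]
opening: 0.046
grip_force: 0.0
```

{"fn": "step_arm", "kwargs": {"increments": [{"delta_pos": [-2.5,-3.7,0],"dr": [0,0,10],"fingers": 1},{"delta_pos": [-5,-7.4,0],"dr": [0,0,20],"fingers": 1},{"delta_pos": [-7.5,-11.2,0],"dr": [0,0,30],"fingers": 1},{"delta_pos": [-10,-14.9,0],"dr": [0,0,40],"fingers": 1},{"delta_pos": [-12.5,-18.6,0],"dr": [0,0,50],"fingers": 1}]}}

```text
time: 1.4
tool_pos: [0.049, -0.2778, 0.3065]
tool_rot: [3.142, 0.0, -1.284]
contact_force: [0.5, 0.2, 0.2]
opening: 0.001
grip_force: 0.0
```

```bash
python3 - <<'E'
from h import *
s=robot.observe(); print(s["qpos"],s["tool_pos"],s["tool_rot"],s["opening"])
o=np.hstack([viewer.read_camera(n)[:,:,::-1][:,240:] for n in("side","top")]); cv2.imwrite("pics/s1.png",o)
E
```

```text
[-1.67017169e+00 -1.96511217e-01  1.89588350e+00 -9.66810735e-05
  1.44239984e+00  1.18467439e+00] [ 0.04904556 -0.27784891  0.30648731] [ 3.14157142e+00  2.02359523e-04 -1.28403737e+00] 0.0010326102472106586
```

View pics/s1.png

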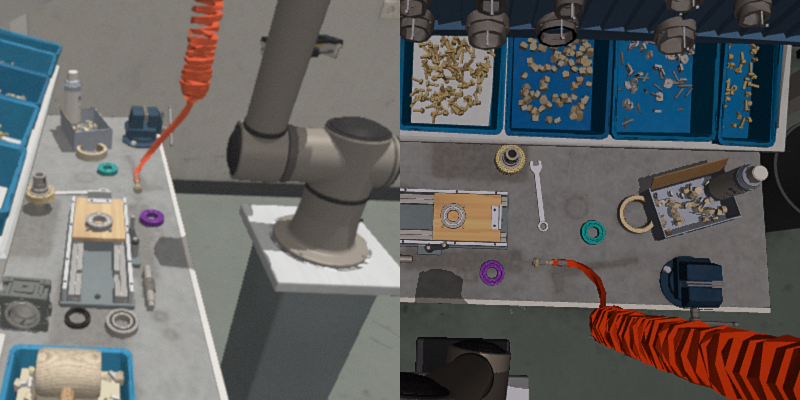

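The side (left) and top (right) pictures show the arm retracted and well clear of the coil (side px (205,60)). The parts are undisturbed. Now I swing along a chord inside it.

{"fn": "step_arm", "kwargs": {"increments": [{"delta_pos": [-1,-2.9,0],"dr": [0,0,-6],"fingers": 1},{"delta_pos": [-2,-5.8,0],"dr": [0,0,-12],"fingers": 1},{"delta_pos": [-2.9,-8.7,0],"dr": [0,0,-18],"fingers": 1},{"delta_pos": [-3.9,-11.7,0],"dr": [0,0,-24],"fingers": 1},{"delta_pos": [-4.9,-14.6,0],"dr": [0,0,-30],"fingers": 1}]}}

```text
time: 2.12
tool_pos: [0.1759, -0.1902, 0.3068]
tool_rot: [3.141, -0.0, -0.751]
contact_force: [-0.4, -0.8, -0.2]
opening: 0.0005
grip_force: 0.0
```

{"fn": "step_arm", "kwargs": {"increments": [{"delta_pos": [-0.2,-3.7,0],"dr": [0,0,-8.6],"fingers": 1},{"delta_pos": [-0.3,-7.4,0],"dr": [0,0,-17.2],"fingers": 1},{"delta_pos": [-0.5,-11,0],"dr": [0,0,-25.8],"fingers": 1},{"delta_pos": [-0.6,-14.7,0],"dr": [0,0,-34.4],"fingers": 1},{"delta_pos": [-0.8,-18.4,0],"dr": [0,0,-43],"fingers": 1}]}}

```text
time: 2.75
tool_pos: [0.2963, -0.05, 0.3067]
tool_rot: [3.141, -0.0, 0.002]
contact_force: [0.8, -0.3, -0.4]
opening: 0.0002
grip_force: 0.0
```

{"fn": "step_arm", "kwargs": {"increments": [{"delta_pos": [4.9,1.7,2.5],"dr": [0,0,0],"fingers": 1},{"delta_pos": [9.8,3.4,5.5],"dr": [0,0,0],"fingers": 1},{"delta_pos": [14.6,5.1,8.5],"dr": [0,0,0],"fingers": 1},{"delta_pos": [19.5,6.8,11.5],"dr": [0,0,0],"fingers": 1},{"delta_pos": [24.4,8.5,14.7],"dr": [0,0,0],"fingers": 1}]}}

```text
time: 3.38
tool_pos: [0.5409, -0.1376, 0.158]
tool_rot: [3.142, -0.0, -0.003]
contact_force: [0.8, -0.1, 1.6]
opening: 0.0003
grip_force: 0.0
```

{"fn": "step_arm", "kwargs": {"increments": [{"delta_pos": [0,0,3],"dr": [0,0,0],"fingers": 1},{"delta_pos": [0,0,6],"dr": [0,0,0],"fingers": 1},{"delta_pos": [0,0,9],"dr": [0,0,0],"fingers": 1},{"delta_pos": [0,0,10.2],"dr": [0,0,0],"fingers": 1},{"delta_pos": [0,0,10.2],"dr": [0,0,0],"fingers": 1}]}}

```text
time: 4.0
tool_pos: [0.5387, -0.137, 0.0571]
tool_rot: [-3.141, 0.001, -0.004]
contact_force: [0.3, 0.2, 0.3]
opening: 0.0004
grip_force: 0.0
```

```bash
python3 - <<'E'
from h import *
s=robot.observe(); print(s["qpos"],s["tool_pos"],s["tool_rot"],s["contact_force"])
a=viewer.read_camera("side")[:,:,::-1][120:320,240:440];b=viewer.read_camera("top")[:,:,::-1][160:310,200:400]
o=np.hstack([cv2.resize(a,(400,400)),cv2.resize(b,(400,300))[:]if 0 else cv2.copyMakeBorder(cv2.resize(b,(400,300)),0,100,0,0,0)]); cv2.imwrite("pics/s2.png",o)
E
```

```text
[-3.86916142e-01  5.85522876e-01  1.64574337e+00 -5.59455262e-05
  9.11632086e-01  1.18798949e+00] [ 0.53869618 -0.13701087  0.05709683] [-3.14114593e+00  1.22767753e-03 -4.07473746e-03] [0.32672768 0.23900321 0.30687478]
```

View pics/s2.png

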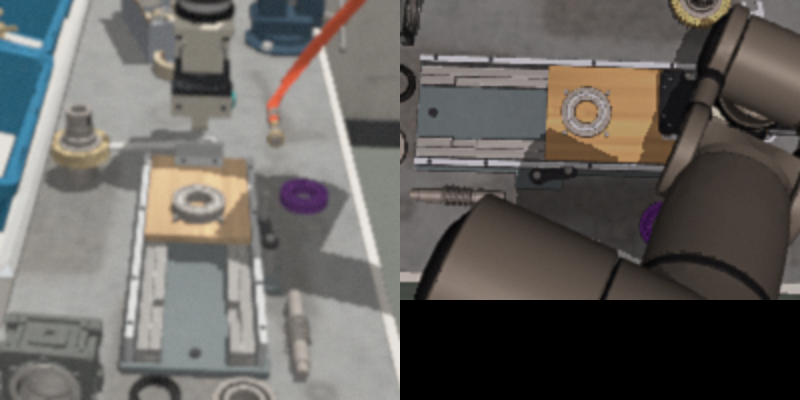

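The pictures show the shut fingers centred behind the push plate (side px about (200,140)) and clear of the hose. I'll creep up until contact.

{"fn": "step_arm", "kwargs": {"increments": [{"delta_pos": [0,-1,0],"dr": [0,0,0],"fingers": 1},{"delta_pos": [0,-2,0],"dr": [0,0,0],"fingers": 1},{"delta_pos": [0,-2.8,0],"dr": [0,0,0],"fingers": 1},{"delta_pos": [0,-3.2,0],"dr": [0,0,0],"fingers": 1},{"delta_pos": [0,-3.6,0],"dr": [0,0,0],"fingers": 1}]}}

```text
time: 4.72
tool_pos: [0.539, -0.1008, 0.0578]
tool_rot: [3.141, -0.0, -0.004]
contact_force: [-0.6, 0.1, 0.4]
opening: 0.0002
grip_force: 0.0
```

{"fn": "step_arm", "kwargs": {"increments": [{"delta_pos": [0,-0.4,0],"dr": [0,0,0],"fingers": 1},{"delta_pos": [0,-0.8,0],"dr": [0,0,0],"fingers": 1},{"delta_pos": [0,-1.2,0],"dr": [0,0,0],"fingers": 1},{"delta_pos": [0,-1.6,0],"dr": [0,0,0],"fingers": 1},{"delta_pos": [0,-2,0],"dr": [0,0,0],"fingers": 1}]}}

```text
time: 5.35
tool_pos: [0.539, -0.0811, 0.0577]
tool_rot: [3.141, -0.0, -0.005]
contact_force: [-0.0, -4.3, -2.0]
opening: 0.0002
grip_force: 2.0
```

```bash
cat >> h.py <<'E'
def board(z=.052):
    im=viewer.read_camera("top")[:,:,::-1].copy()
    hsv=cv2.cvtColor(im,cv2.COLOR_BGR2HSV); m=cv2.inRange(hsv,(8,70,60),(25,255,255)); m[:185]=0;m[246:]=0;m[:,:205]=0;m[:,345:]=0
    # front edge: leftmost wood column per row
    us=[np.flatnonzero(m[v]).min() for v in range(198,238) if m[v].sum()>255*8]
    return ray("top",(np.median(us)-.5,217),z),len(us)
E
python3 - <<'E'
from h import *
print(board(), robot.observe()["tool_pos"],robot.observe()["contact_force"])
E
```

```text
(array([0.53515232, 0.10444617, 0.052     ]), 40) [ 0.53900442 -0.08055777  0.05769072] [-0.10764421 -3.41037375 -1.36345902]
```

{"fn": "step_arm", "kwargs": {"increments": [{"delta_pos": [0,-0.5,0],"dr": [0,0,0],"fingers": 1},{"delta_pos": [0,-1,0],"dr": [0,0,0],"fingers": 1},{"delta_pos": [0,-1.5,0],"dr": [0,0,0],"fingers": 1},{"delta_pos": [0,-2,0],"dr": [0,0,0],"fingers": 1},{"delta_pos": [0,-2.5,0],"dr": [0,0,0],"fingers": 1}]}}

```text
time: 6.02
tool_pos: [0.5391, -0.0557, 0.0577]
tool_rot: [3.142, 0.0, -0.004]
contact_force: [-0.5, -3.9, -1.1]
opening: 0.0005
grip_force: 2.0
```

{"fn": "step_arm", "kwargs": {"increments": [{"delta_pos": [0,-0.5,0],"dr": [0,0,0],"fingers": 1},{"delta_pos": [0,-1,0],"dr": [0,0,0],"fingers": 1},{"delta_pos": [0,-1.5,0],"dr": [0,0,0],"fingers": 1},{"delta_pos": [0,-2,0],"dr": [0,0,0],"fingers": 1},{"delta_pos": [0,-2.5,0],"dr": [0,0,0],"fingers": 1}]}}

```text
time: 6.65
tool_pos: [0.5392, -0.0308, 0.0577]
tool_rot: [3.141, 0.0, -0.004]
contact_force: [0.2, -3.5, -0.4]
opening: 0.0005
grip_force: 2.0
```

{"fn": "step_arm", "kwargs": {"increments": [{"delta_pos": [0,-0.5,0],"dr": [0,0,0],"fingers": 1},{"delta_pos": [0,-1,0],"dr": [0,0,0],"fingers": 1},{"delta_pos": [0,-1.5,0],"dr": [0,0,0],"fingers": 1},{"delta_pos": [0,-2,0],"dr": [0,0,0],"fingers": 1},{"delta_pos": [0,-2.5,0],"dr": [0,0,0],"fingers": 1}]}}

```text
time: 7.28
tool_pos: [0.5393, -0.0058, 0.0577]
tool_rot: [3.142, 0.0, -0.004]
contact_force: [0.9, -4.4, -1.6]
opening: 0.0003
grip_force: 2.0
```

```bash
python3 - <<'E'
from h import *
print(board(), robot.observe()["tool_pos"],robot.observe()["contact_force"])
E
```

```text
(array([0.53262948, 0.17933397, 0.052     ]), 40) [ 0.53930665 -0.00515432  0.05771623] [ 0.62270916 -1.94096631 -1.90371117]
```

{"fn": "step_arm", "kwargs": {"increments": [{"delta_pos": [0,-0.5,0],"dr": [0,0,0],"fingers": 1},{"delta_pos": [0,-1,0],"dr": [0,0,0],"fingers": 1},{"delta_pos": [0,-1.5,0],"dr": [0,0,0],"fingers": 1},{"delta_pos": [0,-1.9,0],"dr": [0,0,0],"fingers": 1},{"delta_pos": [0,-2.3,0],"dr": [0,0,0],"fingers": 1}]}}

```text
time: 7.95
tool_pos: [0.5394, 0.0172, 0.0577]
tool_rot: [3.142, 0.0, -0.004]
contact_force: [0.1, -4.0, -1.0]
opening: 0.0012
grip_force: 2.0
```

{"fn": "step_arm", "kwargs": {"increments": [{"delta_pos": [0,-0.3,0],"dr": [0,0,0],"fingers": 1},{"delta_pos": [0,-0.6,0],"dr": [0,0,0],"fingers": 1},{"delta_pos": [0,-0.9,0],"dr": [0,0,0],"fingers": 1},{"delta_pos": [0,-1.15,0],"dr": [0,0,0],"fingers": 1},{"delta_pos": [0,-1.4,0],"dr": [0,0,0],"fingers": 1}]}}

```text
time: 8.57
tool_pos: [0.5395, 0.0312, 0.0577]
tool_rot: [-3.141, 0.0, -0.005]
contact_force: [-0.1, 0.2, -0.5]
opening: 0.0004
grip_force: 0.0
```

```bash
python3 - <<'E'
from h import *
print(board(),robot.observe()["tool_pos"],robot.observe()["contact_force"])
E
```

```text
(array([0.53145455, 0.21421061, 0.052     ]), 40) [0.53947775 0.03181757 0.05775486] [ 0.13075222  0.20485386 -0.1110859 ]
```

{"fn": "step_arm", "kwargs": {"increments": [{"delta_pos": [0,-0.05,0],"dr": [0,0,0],"fingers": 1},{"delta_pos": [0,-0.1,0],"dr": [0,0,0],"fingers": 1},{"delta_pos": [0,-0.15,0],"dr": [0,0,0],"fingers": 1},{"delta_pos": [0,-0.2,0],"dr": [0,0,0],"fingers": 1},{"delta_pos": [0,-0.2,0],"dr": [0,0,0],"fingers": 1}]}}

```text
time: 9.25
tool_pos: [0.5395, 0.0329, 0.0577]
tool_rot: [3.142, -0.0, -0.005]
contact_force: [0.2, -0.2, -0.1]
opening: 0.0002
grip_force: 0.0
```

```bash
python3 - <<'E'
from h import *
print(board(.044),robot.observe()["tool_pos"],robot.observe()["contact_force"])
a=viewer.read_camera("side")[:,:,::-1][180:310,280:420];b=viewer.read_camera("top")[:,:,::-1][180:280,200:350]
cv2.imwrite("pics/s3.png",np.vstack([cv2.resize(a,(420,390)),cv2.resize(b[:70],(420,196))]))
E
```

```text
(array([0.53251305, 0.21542561, 0.044     ]), 40) [0.53950042 0.03293714 0.05770648] [-0.5045666  -1.17201987 -0.40414799]
```

View pics/s3.png

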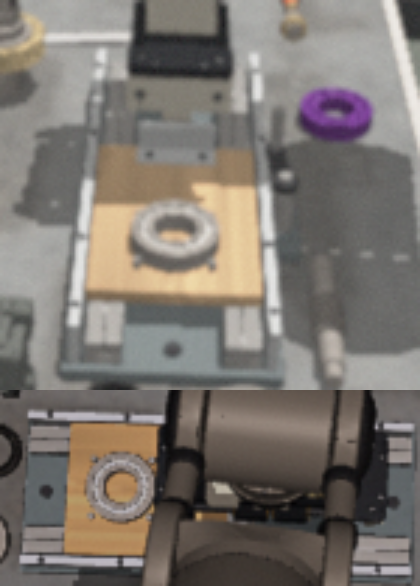

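The board looks level and near the notches, with the bearing still in its nest. I'll check the board's height from the two views.

```bash
python3 - <<'E'
from h import *
for z,y in((.052,.2142),(.044,.2154)):
    print(z,[proj("side",[x,y,z]).round(1).tolist() for x in(.599,.539,.479)])
im=viewer.read_camera("side"); print([ (u,[tuple(int(c) for c in im[v,u]) for v in range(272,292)]) for u in (325,350)])
im=cv2.imread("pics/side0.png")
for u in(325,350): print(u,[tuple(int(c) for c in im[v,u][::-1]) for v in range(230,250)])
print([proj("side",[x,.0917,.052]).round(1).tolist() for x in(.57,.50)], proj("side",[.539,.0917,.04]))
E
```

```text
0.052 [[307.9, 270.9], [337.6, 272.0], [367.5, 273.2]]
0.044 [[307.8, 274.3], [337.5, 275.5], [367.2, 276.6]]
[(325, [(221, 190, 148), (220, 189, 148), (217, 182, 141), (218, 185, 145), (209, 175, 138), (168, 142, 110), (130, 109, 87), (116, 99, 80), (106, 95, 81), (96, 96, 90), (86, 92, 89), (88, 92, 93), (92, 97, 97), (91, 95, 94), (89, 93, 93), (98, 104, 103), (125, 133, 131), (140, 148, 148), (142, 151, 152), (145, 151, 152)]), (350, [(231, 205, 157), (235, 211, 165), (233, 208, 159), (234, 208, 163), (234, 208, 163), (227, 196, 153), (186, 156, 122), (149, 125, 99), (130, 111, 88), (116, 104, 88), (98, 97, 92), (93, 96, 96), (90, 94, 95), (91, 96, 95), (91, 96, 96), (86, 92, 92), (96, 102, 104), (124, 132, 132), (141, 150, 149), (144, 152, 150)])]
325 [(194, 165, 130), (200, 167, 131), (211, 177, 138), (214, 182, 141), (212, 179, 139), (212, 176, 138), (205, 173, 134), (165, 138, 107), (127, 107, 84), (114, 98, 79), (104, 93, 81), (91, 89, 84), (86, 89, 91), (84, 86, 87), (85, 89, 88), (83, 88, 86), (84, 87, 86), (80, 85, 84), (82, 86, 86), (90, 95, 96)]
350 [(120, 113, 107), (142, 125, 109), (203, 172, 136), (227, 196, 153), (231, 205, 160), (231, 205, 159), (230, 201, 156), (223, 191, 148), (188, 157, 122), (140, 117, 91), (126, 106, 85), (111, 99, 83), (91, 90, 82), (82, 86, 86), (85, 89, 90), (84, 89, 88), (85, 90, 90), (82, 86, 88), (86, 91, 92), (85, 89, 90)]
[[324.4, 235.7], [355.7, 236.8]] [338.04395133 240.49788861]
```

The front edge sits about 1 px from the dropped prediction (with the earlier bias) and about 4 px from the undropped one. The contact force is also zero, so the board has dropped, roughly 3 mm short of the notch centre. Now I back off and go round to the peg.

{"fn": "step_arm", "kwargs": {"increments": [{"delta_pos": [0,1,0],"dr": [0,0,0],"fingers": 1},{"delta_pos": [0,1.5,-3],"dr": [0,0,0],"fingers": 1},{"delta_pos": [0,1.5,-7.2],"dr": [0,0,0],"fingers": 1},{"delta_pos": [-4.5,0,-7.2],"dr": [0,0,0],"fingers": 1},{"delta_pos": [-8,-1.5,-7.2],"dr": [0,0,0],"fingers": 1}]}}

```text
time: 10.07
tool_pos: [0.4584, 0.0479, 0.1301]
tool_rot: [3.141, -0.001, -0.005]
contact_force: [0.6, -0.5, 0.0]
opening: 0.0002
grip_force: 0.0
```

{"fn": "step_arm", "kwargs": {"increments": [{"delta_pos": [-2.9,-1.2,0],"dr": [0,0,0],"fingers": 1},{"delta_pos": [-2.9,-1.4,1],"dr": [0,0,0],"fingers": 1},{"delta_pos": [-2.9,-1.4,4],"dr": [0,0,0],"fingers": 1},{"delta_pos": [-2.9,-1.4,5.8],"dr": [0,0,0],"fingers": 1},{"delta_pos": [-2.9,-1.4,5.8],"dr": [0,0,0],"fingers": 1}]}}

```text
time: 10.7
tool_pos: [0.4305, 0.0619, 0.0705]
tool_rot: [3.141, 0.003, -0.005]
contact_force: [-0.2, 0.8, 0.1]
opening: 0.0007
grip_force: 0.0
```

```bash
python3 - <<'E'
from h import *
s=robot.observe();P=s["tool_pos"];print(P,s["tool_rot"])
a=viewer.read_camera("side")[:,:,::-1][180:310,280:420]
cv2.imwrite("pics/s4.png",cv2.resize(a,(560,520)))
piv=np.array([.4592,.0985])
for k,th in enumerate(np.linspace(.05,1.5,11)):
    yaw=th; t=np.array([np.cos(th),np.sin(th)]); p=piv+.04*np.array([np.sin(th),-np.cos(th)])-t*.0145
    print(round(th,2),np.degrees(yaw).round(1),p.round(4),"tool cm from now",[round((p[0]-P[0])*100,1),round(-(p[1]-P[1])*100,1)])
E
```

```text
[0.43048598 0.06189021 0.07048284] [ 3.14146713e+00  2.54363052e-03 -4.98434930e-03]
0.05 2.9 [0.4467 0.0578] tool cm from now [np.float64(1.6), np.float64(0.4)]
0.2 11.2 [0.4527 0.0564] tool cm from now [np.float64(2.2), np.float64(0.5)]
0.34 19.5 [0.4589 0.056 ] tool cm from now [np.float64(2.8), np.float64(0.6)]
0.48 27.8 [0.465  0.0564] tool cm from now [np.float64(3.5), np.float64(0.6)]
0.63 36.1 [0.471  0.0576] tool cm from now [np.float64(4.1), np.float64(0.4)]
0.78 44.4 [0.4768 0.0598] tool cm from now [np.float64(4.6), np.float64(0.2)]
0.92 52.7 [0.4822 0.0627] tool cm from now [np.float64(5.2), np.float64(-0.1)]
1.06 61.0 [0.4872 0.0664] tool cm from now [np.float64(5.7), np.float64(-0.5)]
1.21 69.3 [0.4915 0.0708] tool cm from now [np.float64(6.1), np.float64(-0.9)]
1.36 77.6 [0.4952 0.0758] tool cm from now [np.float64(6.5), np.float64(-1.4)]
1.5 85.9 [0.4981 0.0812] tool cm from now [np.float64(6.8), np.float64(-1.9)]
```

View pics/s4.png

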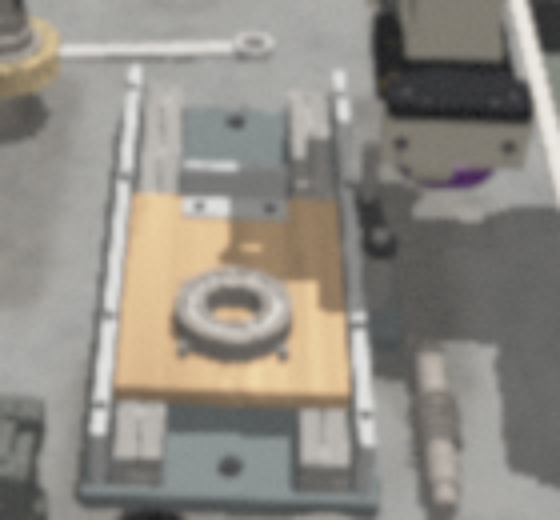

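The board lies flat and low between the guides, with the bearing in its nest. The fingers are at (450,170), on the outer side of the peg (370,160). I'll push the peg round, turning with it.

{"fn": "step_arm", "kwargs": {"increments": [{"delta_pos": [1.6,0.4,0],"dr": [0,0,-3],"fingers": 1},{"delta_pos": [2.2,0.5,0],"dr": [0,0,-11],"fingers": 1},{"delta_pos": [2.8,0.6,0],"dr": [0,0,-19.5],"fingers": 1},{"delta_pos": [3.5,0.6,0],"dr": [0,0,-28],"fingers": 1},{"delta_pos": [4.1,0.4,0],"dr": [0,0,-36],"fingers": 1}]}}

```text
time: 11.38
tool_pos: [0.4726, 0.0577, 0.0725]
tool_rot: [3.14, -0.001, 0.628]
contact_force: [0.0, -0.8, -0.6]
opening: 0.0003
grip_force: 0.7
```

```bash
python3 - <<'E'
from h import *
s=robot.observe();P=s["tool_pos"];y=s["tool_rot"][2];print(P,s["tool_rot"],s["contact_force"])
piv=np.array([.4592,.0985])
ex=np.array([np.cos(y),np.sin(y)]);ey=np.array([np.sin(y),-np.cos(y)])
for th in np.r_[np.linspace(.78,1.36,5),1.42,1.48,1.52]:
    t=np.array([np.cos(th),np.sin(th)]); p=piv+.04*np.array([np.sin(th),-np.cos(th)])-t*.0145-P[:2]
    print(round(th,2),"dr",np.degrees(y-th).round(1),(100*p@ex).round(1),(100*p@ey).round(1))
E
```

```text
[0.47260586 0.05765796 0.07251633] [ 3.14030228e+00 -7.39800625e-04  6.28392005e-01] [ 0.00339263 -0.83557364 -0.57145884]
0.78 dr -8.7 0.5 0.1
0.92 dr -17.0 1.1 0.2
1.07 dr -25.3 1.7 0.1
1.22 dr -33.6 2.3 0.0
1.36 dr -41.9 2.9 -0.1
1.42 dr -45.4 3.1 -0.2
1.48 dr -48.8 3.4 -0.4
1.52 dr -51.1 3.5 -0.5
```

{"fn": "step_arm", "kwargs": {"increments": [{"delta_pos": [0.5,0.1,0],"dr": [0,0,-8.7],"fingers": 1},{"delta_pos": [1.1,0.2,0],"dr": [0,0,-17],"fingers": 1},{"delta_pos": [1.7,0.1,0],"dr": [0,0,-25.3],"fingers": 1},{"delta_pos": [2.3,0,0],"dr": [0,0,-33.6],"fingers": 1},{"delta_pos": [2.9,-0.1,0],"dr": [0,0,-41.9],"fingers": 1}]}}

```text
time: 12.0
tool_pos: [0.4956, 0.0756, 0.0726]
tool_rot: [3.14, 0.0, 1.36]
contact_force: [-1.1, -0.2, 0.4]
opening: 0.0
grip_force: 0.6
```

```bash
python3 - <<'E'
from h import *
s=robot.observe();print(s["tool_pos"],s["tool_rot"],s["contact_force"])
a=viewer.read_camera("side")[:,:,::-1][180:310,280:420]
cv2.imwrite("pics/s5.png",cv2.resize(a,(560,520)))
E
```

```text
[0.49556693 0.07558832 0.07260539] [3.13999122e+00 1.64206102e-04 1.35977738e+00] [-1.14085643 -0.17944713  0.40230102]
```

View pics/s5.png

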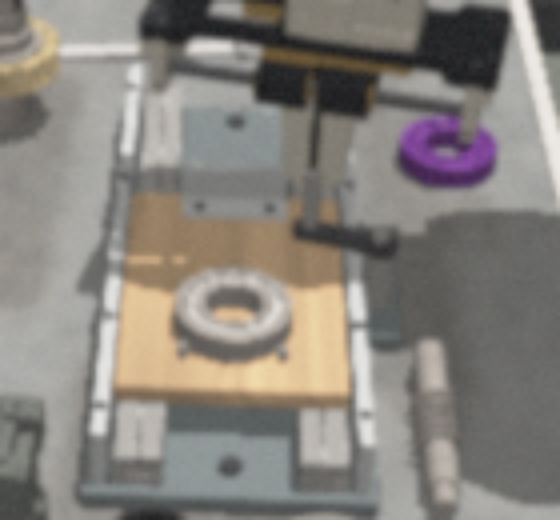

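The arm now lies across the board with the peg held by the fingertips at (310,200). One small extra nudge, then I retreat back and up.

{"fn": "step_arm", "kwargs": {"increments": [{"delta_pos": [0.25,0.05,0],"dr": [0,0,-3],"fingers": 1},{"delta_pos": [0.5,0.1,0],"dr": [0,0,-6],"fingers": 1},{"delta_pos": [0.5,0.1,0],"dr": [0,0,-6],"fingers": 1},{"delta_pos": [-0.8,0.1,0],"dr": [0,0,-6],"fingers": 1},{"delta_pos": [-1.5,0.1,-4],"dr": [0,0,-6],"fingers": 1}]}}

```text
time: 12.68
tool_pos: [0.4901, 0.06, 0.11]
tool_rot: [-3.135, 0.001, 1.458]
contact_force: [0.9, 0.3, -0.2]
opening: 0.0006
grip_force: 0.0
```

{"fn": "step_arm", "kwargs": {"increments": [{"delta_pos": [0,0,-4],"dr": [0,0,0],"fingers": 1},{"delta_pos": [-2,0,-7],"dr": [0,0,0],"fingers": 1},{"delta_pos": [-4,0,-8],"dr": [0,0,0],"fingers": 1},{"delta_pos": [-5,0,-8],"dr": [0,0,0],"fingers": 1},{"delta_pos": [-5,0,-8],"dr": [0,0,0],"fingers": 1}]}}

```text
time: 13.3
tool_pos: [0.4863, 0.0107, 0.1911]
tool_rot: [-3.14, -0.0, 1.458]
contact_force: [0.4, 0.7, 0.5]
opening: 0.0005
grip_force: 0.0
```

```bash
python3 - <<'E'
from h import *
s=robot.observe();print(s["tool_pos"],s["tool_rot"],s["contact_force"])
a=viewer.read_camera("side")[:,:,::-1][180:310,280:420]
cv2.imwrite("pics/s6.png",cv2.resize(a,(560,520)))
E
```

```text
[0.48627653 0.01072897 0.1910889 ] [-3.14042778e+00 -5.89350193e-05  1.45775697e+00] [0.438163   0.70039755 0.5240661 ]
```

View pics/s6.png

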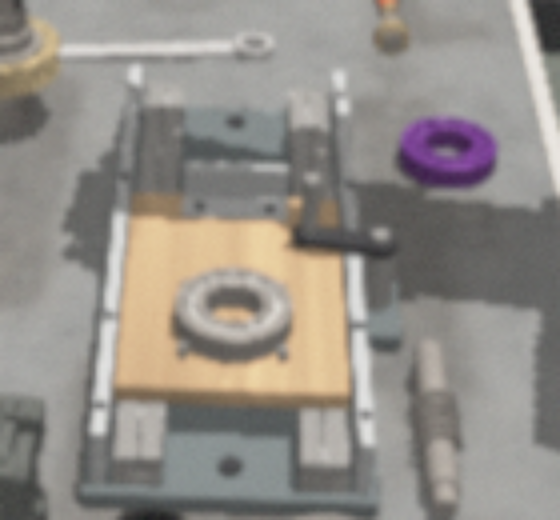

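The turn-button's arm lies squarely across the seated board at (345,238). The bearing is in its nest at (232,310), and the robot is clear.

```bash
python3 -c "
from cell import robot
print(robot.hand_in())"
```

```text
the job is handed in; nothing more can be done
None
```

The job is handed in, though no verdict came back: the pictures show the board dropped into the notches (about 3 mm short of centre), the turn-button's arm across it, the bearing in its nest, and the arm clear at about 13 s of the 51 s allowed.

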